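# Find the rattling tin

### The job

A milling ball is loose in one of the three closed tins on the pottery table; the other two are packed tight. Working from the robot's left to its right, pick up each tin, shake it briskly in the air and put it back flat where it stood (the last one may stay in hand if it is the one that rattles); then take the tin that rattles and finish while holding it, level and still, about a hand's breadth above the middle of the round banding wheel, without putting it down or letting go. Do not disturb the slats, the bowl or the bell.

Things in the scene. Friction and masses are not known exactly. Their poses are not given: they have to be found in the camera images.
- tin_left_mid (a point): Left tin (farthest to +y): a closed oblong steel tin 130 mm long (its x), 60 mm wide (its y), 60 mm high, z up, its lid held shut by a small clip at each end; this point is its middle, 30 mm above its underside. All three look alike and weigh 0.14 to 0.2 kg. Each lies flat, its length pointing away from the robot within 0.4 rad. Thin sheet metal: grip with 25 to 60 N.
- tin_middle_mid (a point): Middle tin: a closed oblong steel tin 130 mm long (its x), 60 mm wide (its y), 60 mm high, z up, its lid held shut by a small clip at each end; this point is its middle, 30 mm above its underside. The rattling tin (any of the three) holds a steel ball of 27 mm and 0.08 kg that rolls freely 48 mm either way from the middle along the tin: shaken or tipped endwise it runs to the end and knocks.
- tin_right_mid (a point): Right tin (farthest to -y): a closed oblong steel tin 130 mm long (its x), 60 mm wide (its y), 60 mm high, z up, its lid held shut by a small clip at each end; this point is its middle, 30 mm above its underside. In the rattling tin the moment about its width shifts by about 0.07 N m as the ball runs from end to end; the other two hold 0.08 kg packed tight at the middle, where nothing shifts.
- wheel_top (a point): Centre of the upper face of the banding wheel, a low round metal turntable standing beyond the tins: disc 140 mm across, its upper face 46 mm above the table; it is fixed and does not turn.
- slat1_mid (a point): Bystander: loose wooden slat lying between the left and middle tins, 200 mm long (its x), 20 mm wide, 7 mm thick; this point is its centre.
- slat2_mid (a point): Bystander: loose wooden slat lying between the middle and right tins, 200 mm long (its x), 20 mm wide, 7 mm thick; this point is its centre.
- bowl: Bystander: loose terracotta bowl, 100 mm across the rim, 45 mm high, standing left of the banding wheel; origin at the centre of its underside.
- bell: Bystander: loose terracotta bell, 80 mm across, 76 mm high, standing right of the banding wheel; origin at the centre of its underside.

How it is judged:
By the outcome, as a careful person would: the job done as asked, in the order asked, and still so for the second after the job is handed in, while the arm keeps its last pose, push and grip.
It also fails if it takes over 72 s, if anything falls off the work surface, if the arm or the gripper's body presses on something with over 40 N, if the wrist force passes 120 N, or if a joint passes its speed limit or range.

### The arm

A 6-joint arm with a two-finger parallel gripper is mounted at the origin on the work surface. World frame = base frame: x ahead of the robot, y to its left, z up, the work surface at z = 0. Lengths are in m, angles in rad, forces in N, time in s.
With the tool pointing down it reaches from about 0.35 to 0.975 m from the base axis. Payload 4.9 kg.
Tool frame: the origin (TCP) lies on the mounting face of the last link; the fingertips stand 173 mm ahead of it and the grasp point (between the pads) lies 155 mm ahead of it; z points along the fingers, y is the direction in which the jaws open and shut (so a half turn about z gives the same grasp; the last joint's range is limited). The gripper opens to 85 mm and grips with 20 to 120 N. Pads are 22 mm wide; open, the fingers measure 114 mm over their backs; the gripper's body (76 mm by 85 mm) begins 54 mm behind the grasp point. The pads swing forward as they close: fully open they stand 13 mm farther back than shut.
Start: joints at [-1.297, 0.053, 1.613, -0, 1.476, -0.119], TCP at [0.239, -0.577, 0.405] pointing down, gripper open.
Joint ranges: [-3.01, 3.01], [-1.01, 2.22], [0.06, 2.58], [-1.02, 4.17], [0.09, 2.62], [-3.14, 3.14]. Speed limits (rad/s): [2.57, 2.57, 3.14, 3.14, 3.14, 3.14].

### API

Orientations are given as a unit quaternion [w, x, y, z].
In Python, from plant import manip gives the robot as it stands.
- The arm moves only by the tool play_rows, never from a script. Its argument "increments" is a list of rows, each an object with "offset": the shift along the tool's x, y, z in mm, a list of three; "twist": the turn about the tool's z in rad; "grip": the opening, from 0 (shut) to 1 (fully open). In form: [{"offset": [dx, dy, dz], "twist": twist, "grip": grip}, ...]. A call has 1 to 5 rows; each row is the pose to reach, as a shift and turn from the pose commanded when the call began, along the tool's axes at that moment; what a row does not reach only later rows make up. A row lasts 1/12 s, in which the tool goes at most 41.7 mm and 7.16 degrees, less where a joint would pass 70% of its speed; a pose out of reach is approached as far as the arm can. A call with a gripper value outside its range is refused whole. The fingers move at their own pace and stop on an object; the grip force is fixed at half the most. Time passes only in rows, so rows that repeat a pose let the fingers close. It gives the time, the measured TCP pose, the force and the opening at its end, in the units of the state.
- manip.state(): the state, without advancing time (a new reading comes with each control period).
- manip.grab_frame(name): name is "side" or "top" or "wrist"; returns the picture (420x560x3 uint8, blue, green, red); there is no depth.
- manip.get_calibration(name): a dict with "fx", "fy", "cx", "cy" (pixels), "T" (4x4, takes a point from camera to world coordinates). Camera axes: x right, y down, z forward; pixel columns grow to the right and rows downward; lengths in m; the calibration is good to about 2 mm. A picture is of the moment at which its call begins: read the wrist's pose just before it. get_calibration takes no time and is no camera call; for the wrist camera it gives the pose at the moment of the call.
- manip.job_done(): hands the job in, once; it reports no verdict.
Trained networks look in the newest picture that a camera, given by its name, has taken for a name from the list of things; names that differ only in an ending like _2 or _b are one class to them, and where a whole thing is asked for, a point or a joint stands for the part that bears it (a point fixed in the world has none). Each returns a list of dicts, best first, with "p" (0 to 1); they miss things now and then, are a little off and sometimes report something else, mostly with a low value. They report only what shows in the picture. A call takes as long as a camera call.
- manip.boxes_of(query, camera): "xyz" ([x, y, z] in m, in the coordinates of the camera as it stood for that picture, good to about 4 mm: the middle of the surface that is visible of it).
- manip.tip_of(query, camera): "xyz" ([x, y, z] in m, in the coordinates of the camera as it stood for that picture, good to about 4 mm: a listed point, or the origin of a listed thing).
The state is a dict: "time": time; "joint_pos": joint angles; "joint_vel": joint speeds; "joint_efforts": joint torques, N m; "tool_pos": TCP position; "tool_rot": TCP orientation; "contact_force": force on the tool from outside, world axes, zero at the start; "ft_torque": the same for the moment, N m; "gripper_width": opening from 0.0 (shut) to 1.0 (fully open).
Only numpy, scipy, OpenCV 4.12 (cv2) and the standard library are available. Lean on these libraries where they do the work, as an engineer would, in place of code of your own. Each camera call takes 0.05 s, during which the arm holds its last target. There are 200 camera calls.

## Working session

There is one attempt and no reset: what is moved stays moved. The work goes in short steps, Python scripts to look and compute and a tool call to move; the robot and the scene stay as the last step left them, time stands still between calls to the robot, and variables do not carry over. Pictures are saved under pics/ and viewed, about 8 in all and at most 12, crops included, and the job is handed in when it is done.

Besides the shell and the picture viewer there is one more tool, called after "Request:" by a JSON object that holds its "method" and its "body", one argument or row to a line. play_rows: Moves the arm, as the interface text tells. Its arguments: {"type":"object","properties":{"increments":{"type":"array"}},"required":["increments"]}

```bash
mkdir -p pics; ls; cat > h.py <<'E'
import numpy as np, cv2
from plant import manip
from scipy.spatial.transform import Rotation as R
def Rt(s):
    q=s["tool_rot"]; return R.from_quat([q[1],q[2],q[3],q[0]]).as_matrix()
def W(cam,p,T=None):
    T=np.array(manip.get_calibration(cam)["T"]) if T is None else T
    return (T@np.r_[p,1])[:3]
E
python3 - <<'E'
from h import *
np.set_printoptions(precision=4,suppress=True)
s=manip.state();print(s);print(Rt(s))
for c in ["top","side"]:
    im=manip.grab_frame(c);cv2.imwrite(f"pics/{c}0.png",im)
    for n in ["tin_left_mid","tin_middle_mid","tin_right_mid","wheel_top","slat1_mid","slat2_mid","bowl","bell"]:
        r=manip.tip_of(n,c);print(c,n,[(W(c,d["xyz"]).round(3).tolist(),round(d["p"],2)) for d in r[:4]])
print(manip.get_calibration("top"))
E
```

```text
pics
{'time': 0.0, 'joint_pos': array([-1.297 ,  0.0534,  1.6143, -0.    ,  1.476 , -0.119 ]), 'joint_vel': array([ 0.0002, -0.0003, -0.0013,  0.0008,  0.0003,  0.0007]), 'joint_efforts': array([ -0.0025, -39.3686, -37.0179,  -0.0002,   0.0071,   0.    ]), 'tool_pos': array([ 0.2391, -0.5771,  0.4034]), 'tool_rot': array([-0.0011,  0.9808,  0.1951, -0.0001]), 'contact_force': array([ 0.9667,  0.4148, -0.5239]), 'ft_torque': array([-0.0023,  0.0297,  0.0434]), 'gripper_width': 0.9984338115655791}
[[ 0.9238  0.3828 -0.0006]
 [ 0.3828 -0.9238  0.002 ]
 [ 0.0002 -0.0021 -1.    ]]
top tin_left_mid [([0.446, 0.273, 0.029], 0.67)]
top tin_middle_mid [([0.464, 0.044, 0.032], 0.73)]
top tin_right_mid [([0.487, -0.28, 0.033], 0.96)]
top wheel_top [([0.683, 0.105, 0.048], 0.57)]
top slat1_mid [([0.412, 0.124, 0.004], 0.87)]
top slat2_mid [([0.454, -0.124, 0.002], 0.87)]
top bowl [([0.629, 0.355, 0.0], 0.75), ([0.685, 0.104, 0.046], 0.17)]
top bell [([0.716, -0.369, -0.002], 0.58)]
side tin_left_mid [([0.446, 0.269, 0.033], 0.73)]
side tin_middle_mid [([0.47, 0.046, 0.03], 0.63)]
side tin_right_mid [([0.488, -0.281, 0.028], 0.67)]
side wheel_top [([0.488, -0.279, 0.031], 0.69)]
side slat1_mid [([0.414, 0.126, 0.003], 0.7)]
side slat2_mid [([0.454, -0.122, 0.004], 0.77), ([0.413, 0.129, 0.002], 0.23)]
side bowl [([0.622, 0.36, -0.0], 0.83)]
side bell [([0.718, -0.374, -0.002], 0.76), ([0.447, 0.27, 0.033], 0.22)]
{'fx': 464.48879966416325, 'fy': 464.48879966416325, 'cx': 278.1910347769091, 'cy': 211.34400282429291, 'T': array([[ 0.0273, -0.9953,  0.0934,  0.4636],
       [-0.9996, -0.0264,  0.0113, -0.0059],
       [-0.0088, -0.0937, -0.9956,  1.1292],
       [ 0.    ,  0.    ,  0.    ,  1.    ]])}
```

View pics/top0.png

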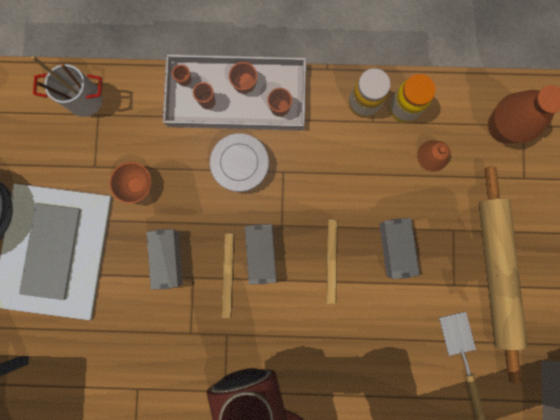

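View pics/side0.png

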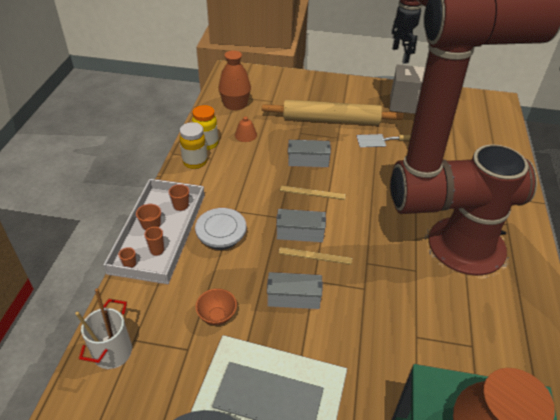

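The side and top networks agree with the pictures: tins at top-view (163,259), (261,254) and (400,249), and the wheel at (239,162). The side camera's wheel result is wrong because it sits on the right tin. Next I'll get the tin yaws.

```bash
cat >> h.py <<'E'
def yaw(s): 
    m=Rt(s); return np.arctan2(m[1,0],m[0,0])
def ray(cam,uv,z,c=None):
    c=c or manip.get_calibration(cam); T=np.array(c["T"])
    d=T[:3,:3]@np.array([(uv[0]-c["cx"])/c["fx"],(uv[1]-c["cy"])/c["fy"],1]); o=T[:3,3]
    return o+d*(z-o[2])/d[2]
def lines(im,cam,uvc,half,z=0.06,c=None):
    x,y=map(int,uvc); x0=max(x-half,0);y0=max(y-half,0)
    g=cv2.cvtColor(im[y0:y+half,x0:x+half],cv2.COLOR_BGR2GRAY)
    l=cv2.createLineSegmentDetector().detect(g)[0][:,0]
    o=[]
    for a in l:
        p=ray(cam,(a[0]+x0,a[1]+y0),z,c)[:2];q=ray(cam,(a[2]+x0,a[3]+y0),z,c)[:2]
        d=q-p; L=np.hypot(*d)
        if d[0]<0: d=-d
        o.append((round(L,3),round(float(np.arctan2(d[1],d[0])),3),((p+q)/2).round(3).tolist()))
    return sorted(o,key=lambda t:-t[0])
def goto(s,x,y,z,yw):
    "offset (mm) and twist from the pose in s"
    m=Rt(s); off=m.T@(np.array([x,y,z])-s["tool_pos"])*1000
    t=-(yw-yaw(s)); return off.round(1),round(float(t),3)
E
python3 - <<'E'
from h import *
im=cv2.imread("pics/top0.png")
for uv in [(163,259),(261,254),(400,249),(228,276),(332,262)]:
    print(uv); [print(l) for l in lines(im,"top",uv,42)[:7]]
s=manip.state(); print(goto(s,0.446,0.271,0.36,0)); print(yaw(s))
E
```

```text
(163, 259)
(np.float64(0.189), 1.57, [0.536, 0.274])
(np.float64(0.129), 0.129, [0.453, 0.241])
(np.float64(0.128), 1.567, [0.529, 0.243])
(np.float64(0.101), 0.121, [0.459, 0.204])
(np.float64(0.06), -1.553, [0.404, 0.33])
(np.float64(0.058), 1.561, [0.412, 0.332])
(np.float64(0.052), -1.544, [0.529, 0.342])
(261, 254)
(np.float64(0.137), 0.005, [0.441, 0.111])
(np.float64(0.134), 0.005, [0.439, 0.128])
(np.float64(0.132), 0.105, [0.469, 0.015])
(np.float64(0.12), 0.11, [0.47, -0.01])
(np.float64(0.092), -1.569, [0.536, 0.095])
(np.float64(0.057), -1.562, [0.404, -0.021])
(np.float64(0.04), -1.544, [0.529, 0.12])
(400, 249)
(np.float64(0.184), 1.57, [0.404, -0.273])
(np.float64(0.184), 1.569, [0.411, -0.273])
(np.float64(0.124), 0.149, [0.48, -0.248])
(np.float64(0.121), 0.15, [0.489, -0.308])
(np.float64(0.098), 0.139, [0.481, -0.318])
(np.float64(0.052), 1.565, [0.535, -0.34])
(np.float64(0.046), 1.531, [0.534, -0.203])
(228, 276)
(np.float64(0.184), 0.004, [0.415, 0.111])
(np.float64(0.184), 0.005, [0.415, 0.128])
(np.float64(0.092), 0.129, [0.459, 0.204])
(np.float64(0.068), 0.022, [0.374, 0.194])
(np.float64(0.065), 0.036, [0.353, 0.201])
(np.float64(0.057), -1.557, [0.405, 0.163])
(np.float64(0.057), 1.566, [0.411, 0.163])
(332, 262)
(np.float64(0.185), 0.005, [0.454, -0.126])
(np.float64(0.185), 0.009, [0.453, -0.109])
(np.float64(0.08), -1.568, [0.404, -0.172])
(np.float64(0.078), 1.565, [0.535, -0.171])
(np.float64(0.078), 1.565, [0.535, -0.062])
(np.float64(0.077), -1.571, [0.404, -0.065])
(np.float64(0.077), 1.569, [0.411, -0.065])
(array([ 515.7, -704.6,   44.7]), 0.393)
0.3927821514685256
```

Request:
{"method": "play_rows", "body": {
  "increments": [
    {"offset": [35, -20, 8], "twist": 0, "grip": 1},
    {"offset": [70, -40, 16], "twist": 0, "grip": 1},
    {"offset": [105, -65, 24], "twist": 0, "grip": 1},
    {"offset": [140, -85, 32], "twist": 0, "grip": 1},
    {"offset": [160, -98, 40], "twist": 0, "grip": 1}
  ]
}}

```text
time: 1.32
tool_pos: [0.351, -0.423, 0.3645]
tool_rot: [-0.0, 0.981, 0.196, 0.001]
contact_force: [0.9, -0.6, 0.5]
gripper_width: 1.002
```

Request:
{"method": "play_rows", "body": {
  "increments": [
    {"offset": [35, -20, 0], "twist": 0.1, "grip": 1},
    {"offset": [70, -40, 0], "twist": 0.2, "grip": 1},
    {"offset": [105, -65, 0], "twist": 0.264, "grip": 1},
    {"offset": [140, -85, 0], "twist": 0.264, "grip": 1},
    {"offset": [160, -98, 0], "twist": 0.264, "grip": 1}
  ]
}}

```text
time: 1.73
tool_pos: [0.4614, -0.2709, 0.365]
tool_rot: [-0.0, 0.998, 0.065, 0.001]
contact_force: [-1.0, -1.7, -0.5]
gripper_width: 1.0
```

```bash
python3 - <<'E'
from h import *
s=manip.state(); print(s["time"],s["tool_pos"],yaw(s),goto(s,0.446,0.271,0.36,0.129))
E
```

```text
1.7333 [ 0.46136512 -0.27085014  0.3649764 ] 0.13107673377563822 (array([  55.6, -539.2,    5.3]), 0.002)
```

Request:
{"method": "play_rows", "body": {
  "increments": [
    {"offset": [4, -38, 0], "twist": 0, "grip": 1},
    {"offset": [8, -76, 0], "twist": 0, "grip": 1},
    {"offset": [12, -114, 0], "twist": 0, "grip": 1},
    {"offset": [15, -152, 0], "twist": 0, "grip": 1},
    {"offset": [19, -190, 0], "twist": 0, "grip": 1}
  ]
}}

```text
time: 2.15
tool_pos: [0.4538, -0.0813, 0.3649]
tool_rot: [0.0, 0.998, 0.064, 0.0]
contact_force: [1.2, 0.2, -0.3]
gripper_width: 1.002
```

Request:
{"method": "play_rows", "body": {
  "increments": [
    {"offset": [4, -38, 0], "twist": 0, "grip": 1},
    {"offset": [8, -76, 0], "twist": 0, "grip": 1},
    {"offset": [12, -114, 0], "twist": 0, "grip": 1},
    {"offset": [15, -152, 0], "twist": 0, "grip": 1},
    {"offset": [19, -190, 0], "twist": 0, "grip": 1}
  ]
}}

```text
time: 2.57
tool_pos: [0.4481, 0.1097, 0.3651]
tool_rot: [0.0, 0.998, 0.064, 0.001]
contact_force: [1.2, 0.3, -0.3]
gripper_width: 1.0
```

Request:
{"method": "play_rows", "body": {
  "increments": [
    {"offset": [4, -38, 0], "twist": 0, "grip": 1},
    {"offset": [8, -76, 0], "twist": 0, "grip": 1},
    {"offset": [12, -114, 0], "twist": 0, "grip": 1},
    {"offset": [17, -159, 5], "twist": 0, "grip": 1},
    {"offset": [17, -159, 5], "twist": 0, "grip": 1}
  ]
}}

```text
time: 2.98
tool_pos: [0.4441, 0.2725, 0.3595]
tool_rot: [-0.001, 0.998, 0.067, -0.0]
contact_force: [-0.5, -0.6, 0.3]
gripper_width: 1.0
```

```bash
python3 - <<'E'
from h import *
s=manip.state(); c=manip.get_calibration("wrist");im=manip.grab_frame("wrist"); cv2.imwrite("pics/w1.png",im)
print(s["time"],s["tool_pos"],yaw(s),c["T"])
for n in ["tin_left_mid","slat1_mid"]: print(n,[(W("wrist",d["xyz"],np.array(c["T"])).round(3),d["p"]) for d in manip.tip_of(n,"wrist")[:2]])
for l in lines(im,"wrist",(280,210),280,0.06,c)[:14]: print(l)
E
```

```text
2.9833 [0.44411225 0.27247255 0.35946947] 0.13448346094192395 [[ 0.1344772  -0.94992748 -0.2820526   0.51634704]
 [-0.99091435 -0.12953262 -0.03619462  0.28213969]
 [-0.00215275  0.28435732 -0.95871595  0.32939885]
 [ 0.          0.          0.          1.        ]]
tin_left_mid [(array([0.451, 0.268, 0.031]), 0.83)]
slat1_mid [(array([0.416, 0.122, 0.001]), 0.89)]
(np.float64(0.296), -1.57, [0.536, 0.238])
(np.float64(0.258), -1.571, [0.532, 0.262])
(np.float64(0.185), -0.101, [0.462, 0.47])
(np.float64(0.126), -1.568, [0.32, 0.287])
(np.float64(0.107), 1.57, [0.316, 0.297])
(np.float64(0.105), -0.001, [0.373, 0.219])
(np.float64(0.104), -1.571, [0.424, 0.35])
(np.float64(0.089), -0.099, [0.518, 0.403])
(np.float64(0.088), -0.001, [0.364, 0.223])
(np.float64(0.085), -0.001, [0.445, 0.141])
(np.float64(0.085), -0.098, [0.495, 0.401])
(np.float64(0.075), 0.107, [0.456, 0.08])
(np.float64(0.074), 1.57, [0.32, 0.449])
(np.float64(0.072), 0.108, [0.462, 0.074])
```

View pics/w1.png

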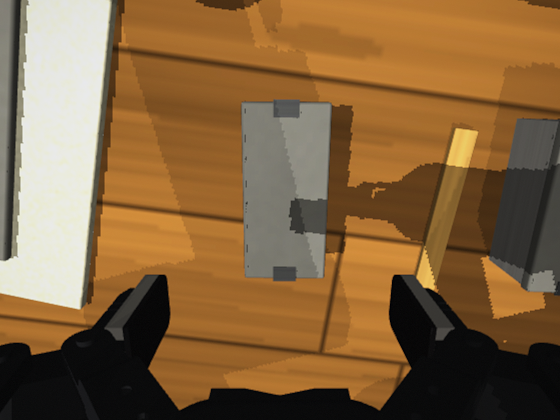

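```bash
python3 - <<'E'
from h import *
P=[ray("wrist",uv,0.06) for uv in [(243,102),(330,103),(324,279),(245,277)]]
print(np.array(P).round(4),np.mean(P,0))
for a,b in [(3,0),(2,1)]:
    d=P[b]-P[a];print(np.hypot(d[0],d[1]),np.arctan2(d[1],d[0]))
for a,b in [(1,0),(2,3)]:
    d=P[b]-P[a];print(np.hypot(d[0],d[1]),np.arctan2(d[1],d[0])-np.pi/2)
s=manip.state();print(goto(s,.448,.271,.187,.125))
E
```

```text
[[0.5124 0.3015 0.06  ]
 [0.5196 0.2419 0.06  ]
 [0.3869 0.2241 0.06  ]
 [0.3806 0.2862 0.06  ]] [0.44988514 0.26342066 0.06      ]
0.13275682814983372 0.11516533162632103
0.13385393539597248 0.13374636378786234
0.059997665851761826 0.11958549968015264
0.06248931530500593 0.10222192306850575
(array([  3.5,  -2.7, 172.5]), 0.005)
```

Request:
{"method": "play_rows", "body": {
  "increments": [
    {"offset": [4, 0, 35], "twist": 0, "grip": 1},
    {"offset": [4, 0, 50], "twist": 0, "grip": 1},
    {"offset": [4, 0, 50], "twist": 0, "grip": 1},
    {"offset": [4, 0, 50], "twist": 0, "grip": 1},
    {"offset": [4, 0, 50], "twist": 0, "grip": 1}
  ]
}}

```text
time: 3.55
tool_pos: [0.4498, 0.2675, 0.3112]
tool_rot: [-0.0, 0.998, 0.064, 0.001]
contact_force: [1.2, 0.5, 1.6]
gripper_width: 0.999
```

```bash
cat >> h.py <<'E'
def tinfit(cam,fn,guess,view=True):
    "grey lid blob -> rect at z=.06"
    s=manip.state(); c=manip.get_calibration(cam);im=manip.grab_frame(cam); cv2.imwrite(fn,im)
    print(s["time"],s["tool_pos"].round(4),round(yaw(s),4))
    for l in lines(im,cam,(280,210),280,0.06,c):
        if l[0]>.035 and abs(l[2][1]-guess[1])<.05 and abs(l[2][0]-guess[0])<.09: print(l)
    return s,c,im
E
python3 - <<'E'
from h import *
s,c,im=tinfit("wrist","pics/w2.png",(.45,.268))
print([(W("wrist",d["xyz"],np.array(c["T"])).round(4),d["p"]) for d in manip.tip_of("tin_left_mid","wrist")[:2]])
print(np.array(c["T"])[:3,3]); print(manip.state()["tool_pos"])
E
```

```text
3.55 [0.4498 0.2675 0.3112] 0.1272
(np.float64(0.269), -1.57, [0.536, 0.252])
(np.float64(0.091), -0.004, [0.379, 0.22])
(np.float64(0.081), -0.001, [0.373, 0.224])
(np.float64(0.073), 0.138, [0.474, 0.303])
(np.float64(0.055), 0.128, [0.491, 0.244])
(np.float64(0.039), 0.111, [0.409, 0.234])
(np.float64(0.038), -1.507, [0.519, 0.267])
[(array([0.4521, 0.2687, 0.0302]), 0.65)]
[0.52217692 0.27657069 0.28131518]
[0.44985879 0.26794931 0.31179835]
```

View pics/w2.png

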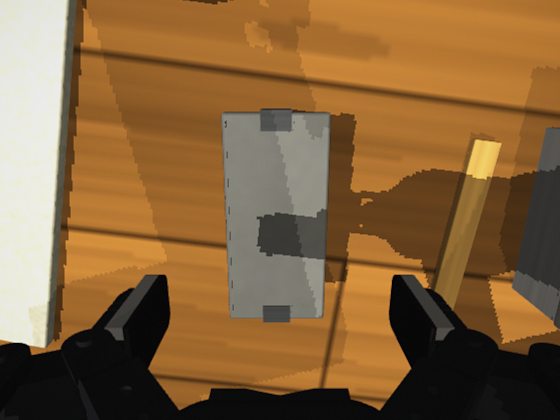

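```bash
python3 - <<'E'
from h import *
P=[ray("wrist",uv,0.06) for uv in [(222,113),(330,113),(324,318),(230,318),(276,113),(277,318)]]
print(np.array(P).round(4),np.mean(P[:4],0))
d=P[4]-P[5];print(np.arctan2(d[1],d[0]))
for a,b in [(3,0),(2,1)]:
    d=P[b]-P[a];print(np.hypot(d[0],d[1]),np.arctan2(d[1],d[0]))
s=manip.state();print(s["tool_pos"],yaw(s),goto(s,.4505,.268,.187,.127))
E
```

```text
[[0.5116 0.3088 0.06  ]
 [0.5195 0.2475 0.06  ]
 [0.3873 0.2294 0.06  ]
 [0.3792 0.2921 0.06  ]
 [0.5155 0.2782 0.06  ]
 [0.3833 0.2607 0.06  ]] [0.44941352 0.26944707 0.06      ]
0.1309171788475465
0.1334124084852886 0.12578327045576876
0.13339583938621297 0.1360501820604514
[0.44985879 0.26794931 0.31179835] 0.12775659085062974 (array([2.000e-01, 1.000e-01, 1.248e+02]), 0.001)
```

Request:
{"method": "play_rows", "body": {
  "increments": [
    {"offset": [0, -1, 35], "twist": 0, "grip": 1},
    {"offset": [0, -1, 70], "twist": 0, "grip": 1},
    {"offset": [0, -1, 100], "twist": 0, "grip": 1},
    {"offset": [0, -1, 120], "twist": 0, "grip": 1},
    {"offset": [0, -1, 127], "twist": 0, "grip": 1}
  ]
}}

```text
time: 4.07
tool_pos: [0.448, 0.2687, 0.1801]
tool_rot: [0.001, 0.998, 0.064, -0.002]
contact_force: [-1.6, -0.6, -0.3]
gripper_width: 1.001
```

Request:
{"method": "play_rows", "body": {
  "increments": [
    {"offset": [0, 0, 0], "twist": 0, "grip": 1},
    {"offset": [0, 0, 0], "twist": 0, "grip": 0.8},
    {"offset": [0, 0, 0], "twist": 0, "grip": 0.7},
    {"offset": [0, 0, 0], "twist": 0, "grip": 0.6},
    {"offset": [0, 0, 0], "twist": 0, "grip": 0.4}
  ]
}}

```text
time: 4.48
tool_pos: [0.4504, 0.2698, 0.1854]
tool_rot: [-0.001, 0.998, 0.064, 0.002]
contact_force: [0.4, -0.2, 5.0]
gripper_width: 0.694
```

Request:
{"method": "play_rows", "body": {
  "increments": [
    {"offset": [0, 0, 0], "twist": 0, "grip": 0.4},
    {"offset": [0, 0, 0], "twist": 0, "grip": 0.4},
    {"offset": [0, 0, 0], "twist": 0, "grip": 0.4},
    {"offset": [0, 0, 0], "twist": 0, "grip": 0.4},
    {"offset": [0, 0, 0], "twist": 0, "grip": 0.4}
  ]
}}

```text
time: 4.9
tool_pos: [0.4504, 0.2699, 0.1855]
tool_rot: [-0.001, 0.998, 0.064, 0.002]
contact_force: [0.3, 0.2, 6.4]
gripper_width: 0.696
```

```bash
python3 - <<'E'
from h import *
s=manip.state(); print({k:np.round(s[k],4) for k in ["time","tool_pos","gripper_width","contact_force","ft_torque"]},yaw(s))
E
```

```text
{'time': np.float64(4.9), 'tool_pos': array([0.4504, 0.2699, 0.1855]), 'gripper_width': np.float64(0.6959), 'contact_force': array([0.3041, 0.1585, 6.4263]), 'ft_torque': array([-0.1673,  0.0107, -0.0402])} 0.12888501966568056
```

Request:
{"method": "play_rows", "body": {
  "increments": [
    {"offset": [0, 0, -15], "twist": 0, "grip": 0.4},
    {"offset": [0, 0, -50], "twist": 0, "grip": 0.4},
    {"offset": [0, 0, -90], "twist": 0, "grip": 0.4},
    {"offset": [0, 0, -120], "twist": 0, "grip": 0.4},
    {"offset": [0, 0, -120], "twist": 0, "grip": 0.4}
  ]
}}

```text
time: 5.32
tool_pos: [0.4511, 0.2703, 0.3114]
tool_rot: [-0.002, 0.998, 0.064, 0.007]
contact_force: [1.5, 0.7, 0.5]
gripper_width: 0.698
```

Request:
{"method": "play_rows", "body": {
  "increments": [
    {"offset": [0, 0, 0], "twist": 0, "grip": 0.4},
    {"offset": [0, 0, 0], "twist": 0, "grip": 0.4},
    {"offset": [0, 0, 0], "twist": 0, "grip": 0.4},
    {"offset": [0, 0, 0], "twist": 0, "grip": 0.4},
    {"offset": [0, 0, 0], "twist": 0, "grip": 0.4}
  ]
}}

```text
time: 5.73
tool_pos: [0.4485, 0.2691, 0.3008]
tool_rot: [0.001, 0.998, 0.064, -0.002]
contact_force: [-0.0, 0.1, -1.4]
gripper_width: 0.692
```

```bash
cat >> h.py <<'E'
def ft():
    s=manip.state(); m=Rt(s)
    print(round(s["time"],2),"pos",s["tool_pos"].round(4),"yaw",round(yaw(s),4),"w",round(s["gripper_width"],3),"F",s["contact_force"].round(2),"Mtool",(m.T@s["ft_torque"]).round(4),"Mw",s["ft_torque"].round(4))
E
python3 -c "
from h import *
ft()"
```

```text
5.73 pos [0.4485 0.2691 0.3008] yaw 0.1288 w 0.692 F [-0.01  0.11 -1.37] Mtool [0.0115 0.0307 0.0336] Mw [ 0.0152 -0.029  -0.0336]
```

Request:
{"method": "play_rows", "body": {
  "increments": [
    {"offset": [40, 0, 0], "twist": 0, "grip": 0.4},
    {"offset": [0, 0, 0], "twist": 0, "grip": 0.4},
    {"offset": [-40, 0, 0], "twist": 0, "grip": 0.4},
    {"offset": [0, 0, 0], "twist": 0, "grip": 0.4},
    {"offset": [40, 0, 0], "twist": 0, "grip": 0.4}
  ]
}}

```text
time: 6.15
tool_pos: [0.4791, 0.2717, 0.2931]
tool_rot: [0.003, 0.998, 0.066, -0.009]
contact_force: [1.7, 0.8, 0.3]
gripper_width: 0.695
```

Request:
{"method": "play_rows", "body": {
  "increments": [
    {"offset": [-40, 0, 0], "twist": 0, "grip": 0.4},
    {"offset": [-80, 0, 0], "twist": 0, "grip": 0.4},
    {"offset": [-40, 0, 0], "twist": 0, "grip": 0.4},
    {"offset": [0, 0, 0], "twist": 0, "grip": 0.4},
    {"offset": [-40, 0, 0], "twist": 0, "grip": 0.4}
  ]
}}

```text
time: 6.57
tool_pos: [0.4601, 0.2711, 0.2933]
tool_rot: [0.002, 0.998, 0.062, -0.004]
contact_force: [0.3, 1.0, -1.1]
gripper_width: 0.69
```

Request:
{"method": "play_rows", "body": {
  "increments": [
    {"offset": [-40, 0, 0], "twist": 0, "grip": 0.4},
    {"offset": [0, 0, 0], "twist": 0, "grip": 0.4},
    {"offset": [40, 0, 0], "twist": 0, "grip": 0.4},
    {"offset": [40, 0, 0], "twist": 0, "grip": 0.4},
    {"offset": [40, 0, 0], "twist": 0, "grip": 0.4}
  ]
}}

```text
time: 6.98
tool_pos: [0.4895, 0.2742, 0.3013]
tool_rot: [0.0, 0.998, 0.064, -0.001]
contact_force: [0.4, 0.7, -2.7]
gripper_width: 0.697
```

Request:
{"method": "play_rows", "body": {
  "increments": [
    {"offset": [0, 0, 0], "twist": 0, "grip": 0.4},
    {"offset": [0, 0, 0], "twist": 0, "grip": 0.4},
    {"offset": [0, 0, 0], "twist": 0, "grip": 0.4},
    {"offset": [0, 0, 0], "twist": 0, "grip": 0.4},
    {"offset": [0, 0, 0], "twist": 0, "grip": 0.4}
  ]
}}

```text
time: 7.4
tool_pos: [0.4885, 0.2745, 0.303]
tool_rot: [-0.0, 0.998, 0.064, 0.0]
contact_force: [0.2, -0.9, -2.5]
gripper_width: 0.697
```

```bash
python3 -c "
from h import *
ft()"
```

```text
7.4 pos [0.4885 0.2745 0.303 ] yaw 0.1291 w 0.697 F [ 0.18 -0.9  -2.52] Mtool [-0.0376  0.0093  0.0063] Mw [-0.0361 -0.0141 -0.0063]
```

Request:
{"method": "play_rows", "body": {
  "increments": [
    {"offset": [-40, 0, 0], "twist": 0, "grip": 0.4},
    {"offset": [-80, 0, 0], "twist": 0, "grip": 0.4},
    {"offset": [-80, 0, 0], "twist": 0, "grip": 0.4},
    {"offset": [-80, 0, 0], "twist": 0, "grip": 0.4},
    {"offset": [-80, 0, 0], "twist": 0, "grip": 0.4}
  ]
}}

```text
time: 7.82
tool_pos: [0.4094, 0.2643, 0.3034]
tool_rot: [-0.0, 0.998, 0.065, 0.001]
contact_force: [0.6, 0.4, -1.3]
gripper_width: 0.695
```

Request:
{"method": "play_rows", "body": {
  "increments": [
    {"offset": [0, 0, 0], "twist": 0, "grip": 0.4},
    {"offset": [0, 0, 0], "twist": 0, "grip": 0.4},
    {"offset": [0, 0, 0], "twist": 0, "grip": 0.4},
    {"offset": [0, 0, 0], "twist": 0, "grip": 0.4},
    {"offset": [0, 0, 0], "twist": 0, "grip": 0.4}
  ]
}}

```text
time: 8.23
tool_pos: [0.4098, 0.2642, 0.3028]
tool_rot: [-0.0, 0.998, 0.064, 0.0]
contact_force: [-0.4, 0.6, -1.4]
gripper_width: 0.697
```

```bash
python3 -c "
from h import *
ft()"
```

```text
8.23 pos [0.4098 0.2642 0.3028] yaw 0.1285 w 0.697 F [-0.38  0.64 -1.4 ] Mtool [-0.0045  0.0446 -0.0005] Mw [ 0.0012 -0.0448  0.0005]
```

```bash
cat >> h.py <<'E'
def ftavg(n=8):
    a=[]
    for _ in range(n):
        manip.grab_frame("top"); s=manip.state(); a.append(np.r_[Rt(s).T@s["ft_torque"],s["contact_force"]])
    a=np.array(a); print("M_tool,F mean",a.mean(0).round(4),"sem",(a.std(0)/n**.5).round(4),"My",a[:,1].round(3)); ft()
E
python3 -c "
from h import *
ftavg()"
```

```text
M_tool,F mean [ 0.0072  0.012  -0.0032 -0.0165 -0.0401 -1.9452] sem [0.0043 0.0101 0.0118 0.1357 0.1585 0.1381] My [ 0.028  0.015  0.004  0.049 -0.051  0.032  0.024 -0.005]
8.63 pos [0.4093 0.2641 0.3027] yaw 0.1288 w 0.697 F [ 0.1   0.28 -2.04] Mtool [ 0.0006 -0.0047 -0.0294] Mw [0.     0.0047 0.0294]
```

Request:
{"method": "play_rows", "body": {
  "increments": [
    {"offset": [40, 0, 0], "twist": 0, "grip": 0.4},
    {"offset": [80, 0, 0], "twist": 0, "grip": 0.4},
    {"offset": [80, 0, 0], "twist": 0, "grip": 0.4},
    {"offset": [80, 0, 0], "twist": 0, "grip": 0.4},
    {"offset": [80, 0, 0], "twist": 0, "grip": 0.4}
  ]
}}

```text
time: 9.05
tool_pos: [0.4886, 0.2744, 0.3022]
tool_rot: [0.0, 0.998, 0.064, -0.001]
contact_force: [0.4, 0.0, -1.9]
gripper_width: 0.695
```

```bash
python3 -c "
from h import *
ftavg()"
```

```text
M_tool,F mean [ 0.0054  0.0066 -0.0024  0.0042 -0.0028 -1.7025] sem [0.0067 0.0077 0.0111 0.1188 0.1871 0.1702] My [ 0.024  0.003 -0.007  0.038 -0.033 -0.01   0.027  0.011]
9.45 pos [0.4882 0.2745 0.3031] yaw 0.1292 w 0.698 F [ 0.53  1.27 -1.98] Mtool [ 0.0354  0.0108 -0.0111] Mw [ 0.0365 -0.0062  0.0112]
```

Moments after end-to-end moves are 0.012 and 0.007 (±0.01), so there's no 0.07 shift: the left tin is packed. Putting it back.

Request:
{"method": "play_rows", "body": {
  "increments": [
    {"offset": [-30, 0, 0], "twist": 0, "grip": 0.4},
    {"offset": [-40, 0, 0], "twist": 0, "grip": 0.4},
    {"offset": [-40, 0, 35], "twist": 0, "grip": 0.4},
    {"offset": [-40, 0, 65], "twist": 0, "grip": 0.4},
    {"offset": [-40, 0, 90], "twist": 0, "grip": 0.4}
  ]
}}

```text
time: 9.87
tool_pos: [0.4483, 0.2692, 0.2117]
tool_rot: [-0.0, 0.998, 0.065, 0.0]
contact_force: [0.6, -0.4, -2.2]
gripper_width: 0.698
```

Request:
{"method": "play_rows", "body": {
  "increments": [
    {"offset": [0, 0, 10], "twist": 0, "grip": 0.4},
    {"offset": [0, 0, 18], "twist": 0, "grip": 0.4},
    {"offset": [0, 0, 24], "twist": 0, "grip": 0.4},
    {"offset": [0, 0, 28], "twist": 0, "grip": 0.4},
    {"offset": [0, 0, 29], "twist": 0, "grip": 0.4}
  ]
}}

```text
time: 10.28
tool_pos: [0.45, 0.2697, 0.1855]
tool_rot: [-0.0, 0.998, 0.064, 0.001]
contact_force: [-5.2, -2.8, 12.6]
gripper_width: 0.699
```

Request:
{"method": "play_rows", "body": {
  "increments": [
    {"offset": [0, 0, 1], "twist": 0, "grip": 0.4},
    {"offset": [0, 0, 1], "twist": 0, "grip": 0.4},
    {"offset": [0, 0, 1], "twist": 0, "grip": 0.4}
  ]
}}

```text
time: 10.53
tool_pos: [0.4501, 0.2697, 0.1855]
tool_rot: [-0.0, 0.998, 0.064, 0.001]
contact_force: [-5.5, -2.0, 7.5]
gripper_width: 0.695
```

```bash
python3 -c "
from h import *
ft()"
```

```text
10.53 pos [0.4501 0.2697 0.1855] yaw 0.1288 w 0.695 F [-5.48 -2.01  7.49] Mtool [-0.1857 -0.5618 -0.0061] Mw [-0.2564  0.5333  0.0059]
```

Request:
{"method": "play_rows", "body": {
  "increments": [
    {"offset": [0, 0, 0], "twist": 0, "grip": 0.75},
    {"offset": [0, 0, 0], "twist": 0, "grip": 0.85},
    {"offset": [0, 0, 0], "twist": 0, "grip": 1},
    {"offset": [0, 0, 0], "twist": 0, "grip": 1},
    {"offset": [0, 0, 0], "twist": 0, "grip": 1}
  ]
}}

```text
time: 10.95
tool_pos: [0.4491, 0.2693, 0.1829]
tool_rot: [-0.0, 0.998, 0.064, 0.0]
contact_force: [-0.2, -0.2, 0.1]
gripper_width: 1.0
```

Request:
{"method": "play_rows", "body": {
  "increments": [
    {"offset": [0, 0, -20], "twist": 0, "grip": 1},
    {"offset": [0, 0, -55], "twist": 0, "grip": 1},
    {"offset": [0, 0, -95], "twist": 0, "grip": 1},
    {"offset": [0, 0, -125], "twist": 0, "grip": 1},
    {"offset": [0, 0, -125], "twist": 0, "grip": 1}
  ]
}}

```text
time: 11.37
tool_pos: [0.4512, 0.2703, 0.316]
tool_rot: [-0.002, 0.998, 0.064, 0.007]
contact_force: [1.2, 0.1, 1.9]
gripper_width: 0.997
```

Request:
{"method": "play_rows", "body": {
  "increments": [
    {"offset": [0, 0, 0], "twist": 0, "grip": 1}
  ]
}}

```text
time: 11.45
tool_pos: [0.4498, 0.2696, 0.3105]
tool_rot: [-0.001, 0.998, 0.064, 0.003]
contact_force: [0.0, -0.2, 0.0]
gripper_width: 1.003
```

```bash
python3 - <<'E'
from h import *
ft(); s=manip.state(); c=manip.get_calibration("wrist"); im=manip.grab_frame("wrist"); cv2.imwrite("pics/w3.png",im)
print([(W("wrist",d["xyz"],np.array(c["T"])).round(4),d["p"]) for d in manip.tip_of("tin_left_mid","wrist")[:2]])
im2=cv2.imread("pics/w2.png"); d=cv2.absdiff(im,im2); print("mean diff to w2",d.mean())
# top-camera shift of the tin vs start
a=cv2.imread("pics/top0.png")[225:295,140:190]; b=manip.grab_frame("top"); cv2.imwrite("pics/top1.png",b)
print(goto(s,.467,.045,.311,.107))
E
```

```text
11.45 pos [0.4498 0.2696 0.3105] yaw 0.1288 w 1.003 F [ 0.02 -0.16  0.02] Mtool [ 0.0103 -0.0621 -0.0122] Mw [0.0021 0.0629 0.0123]
[(array([0.4533, 0.271 , 0.031 ]), 0.66)]
mean diff to w2 4.856764455782313
(array([-11.7, 225. ,  -0.9]), 0.022)
```

View pics/w3.png

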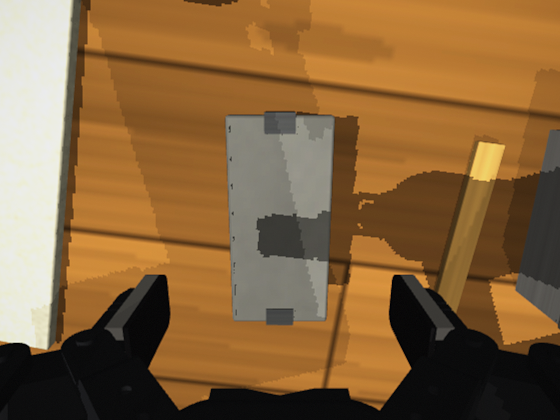

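The tin is flat and back within about 2 px, with its lid at (226–334, 115–321) against (222–330, 113–318) before. On to the middle tin.

Request:
{"method": "play_rows", "body": {
  "increments": [
    {"offset": [-2, 38, 0], "twist": 0, "grip": 1},
    {"offset": [-4, 76, 0], "twist": 0, "grip": 1},
    {"offset": [-6, 114, 0], "twist": 0, "grip": 1},
    {"offset": [-8, 150, 0], "twist": 0, "grip": 1},
    {"offset": [-10, 188, 0], "twist": 0, "grip": 1}
  ]
}}

```text
time: 12.02
tool_pos: [0.4623, 0.0801, 0.3053]
tool_rot: [-0.0, 0.998, 0.065, -0.002]
contact_force: [1.3, -0.3, 0.4]
gripper_width: 1.0
```

Request:
{"method": "play_rows", "body": {
  "increments": [
    {"offset": [-2, 37, 0], "twist": 0.022, "grip": 1},
    {"offset": [-2, 37, 0], "twist": 0.022, "grip": 1},
    {"offset": [-2, 37, 0], "twist": 0.022, "grip": 1},
    {"offset": [-2, 37, 0], "twist": 0.022, "grip": 1}
  ]
}}

```text
time: 12.35
tool_pos: [0.4655, 0.0448, 0.3061]
tool_rot: [-0.0, 0.999, 0.053, -0.001]
contact_force: [-0.2, 0.9, 1.1]
gripper_width: 0.999
```

```bash
python3 - <<'E'
from h import *
ft(); s,c,im=tinfit("wrist","pics/w4.png",(.467,.045))
print([(W("wrist",d["xyz"],np.array(c["T"])).round(4),d["p"]) for d in manip.tip_of("tin_middle_mid","wrist")[:2]])
E
```

```text
12.35 pos [0.4655 0.0448 0.3061] yaw 0.1064 w 0.999 F [-0.16  0.86  1.09] Mtool [-0.0553 -0.0656 -0.0111] Mw [-0.062   0.0593  0.0113]
12.35 [0.4655 0.0448 0.3061] 0.1064
(np.float64(0.1), 0.112, [0.479, 0.076])
(np.float64(0.081), 1.567, [0.54, 0.05])
(np.float64(0.057), 0.104, [0.507, 0.018])
[(array([0.4678, 0.0436, 0.0336]), 0.66), (array([ 0.4579, -0.1245,  0.0027]), 0.6)]
```

View pics/w4.png

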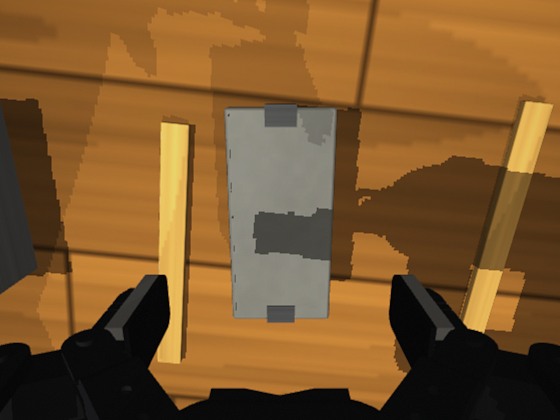

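```bash
python3 - <<'E'
from h import *
P=[ray("wrist",uv,0.06) for uv in [(225,107),(337,107),(329,319),(234,319)]]
print(np.array(P).round(4),np.mean(P,0))
for a,b in [(3,0),(2,1)]:
    d=P[b]-P[a];print(np.hypot(d[0],d[1]),np.arctan2(d[1],d[0]))
for a,b in [((162,122),(158,362)),((187,122),(180,362))]: print(ray("wrist",a,.007),ray("wrist",b,.007))
s=manip.state();x=np.mean(P,0);print(s["tool_pos"],goto(s,x[0],x[1],.183,.107))
E
```

```text
[[0.5306 0.0829 0.06  ]
 [0.5374 0.021  0.06  ]
 [0.4037 0.0057 0.06  ]
 [0.3969 0.0679 0.06  ]] [0.46712864 0.04441541 0.06      ]
0.1345693267545425 0.11181594525453978
0.13455594704306265 0.11389280780564781
[0.51385583 0.13332043 0.007     ] [0.31354109 0.13270065 0.007     ]
[0.51575924 0.11592503 0.007     ] [0.31558425 0.11407543 0.007     ]
[0.46567263 0.04567551 0.30672162] (array([  1.5,   1.5, 123.7]), 0.002)
```

Request:
{"method": "play_rows", "body": {
  "increments": [
    {"offset": [1.5, 1, 35], "twist": -0.004, "grip": 1},
    {"offset": [1.5, 1, 70], "twist": -0.004, "grip": 1},
    {"offset": [1.5, 1, 100], "twist": -0.004, "grip": 1},
    {"offset": [1.5, 1, 119], "twist": -0.004, "grip": 1},
    {"offset": [1.5, 1, 124], "twist": -0.004, "grip": 1}
  ]
}}

```text
time: 12.87
tool_pos: [0.4652, 0.0453, 0.1793]
tool_rot: [-0.001, 0.998, 0.057, -0.004]
contact_force: [-0.6, 0.4, -0.0]
gripper_width: 0.998
```

Request:
{"method": "play_rows", "body": {
  "increments": [
    {"offset": [0, 0, 0], "twist": 0, "grip": 1},
    {"offset": [0, 0, 0], "twist": 0, "grip": 0.8},
    {"offset": [0, 0, 0], "twist": 0, "grip": 0.7},
    {"offset": [0, 0, 0], "twist": 0, "grip": 0.6},
    {"offset": [0, 0, 0], "twist": 0, "grip": 0.4}
  ]
}}

```text
time: 13.28
tool_pos: [0.4688, 0.0439, 0.186]
tool_rot: [0.0, 0.998, 0.056, 0.002]
contact_force: [1.1, 0.6, 4.9]
gripper_width: 0.693
```

Request:
{"method": "play_rows", "body": {
  "increments": [
    {"offset": [0, 0, 0], "twist": 0, "grip": 0.4},
    {"offset": [0, 0, 0], "twist": 0, "grip": 0.4},
    {"offset": [0, 0, 0], "twist": 0, "grip": 0.4},
    {"offset": [0, 0, 0], "twist": 0, "grip": 0.4}
  ]
}}

```text
time: 13.62
tool_pos: [0.4689, 0.0438, 0.186]
tool_rot: [-0.0, 0.998, 0.055, 0.002]
contact_force: [-0.4, 1.8, 7.4]
gripper_width: 0.696
```

Request:
{"method": "play_rows", "body": {
  "increments": [
    {"offset": [0, 0, -15], "twist": 0, "grip": 0.4},
    {"offset": [0, 0, -50], "twist": 0, "grip": 0.4},
    {"offset": [0, 0, -90], "twist": 0, "grip": 0.4},
    {"offset": [0, 0, -120], "twist": 0, "grip": 0.4},
    {"offset": [0, 0, -120], "twist": 0, "grip": 0.4}
  ]
}}

```text
time: 14.03
tool_pos: [0.4698, 0.0436, 0.3118]
tool_rot: [0.001, 0.998, 0.055, 0.007]
contact_force: [0.9, 1.1, -0.3]
gripper_width: 0.694
```

```bash
python3 -c "
from h import *
ft()"
```

```text
14.03 pos [0.4698 0.0436 0.3118] yaw 0.1108 w 0.694 F [ 0.86  1.14 -0.33] Mtool [-0.0135  0.0557 -0.0328] Mw [-0.0077 -0.0568  0.0327]
```

Same shake sequence, with averaged readings.

Request:
{"method": "play_rows", "body": {
  "increments": [
    {"offset": [40, 0, 0], "twist": 0, "grip": 0.4},
    {"offset": [0, 0, 0], "twist": 0, "grip": 0.4},
    {"offset": [-40, 0, 0], "twist": 0, "grip": 0.4},
    {"offset": [0, 0, 0], "twist": 0, "grip": 0.4},
    {"offset": [40, 0, 0], "twist": 0, "grip": 0.4}
  ]
}}

```text
time: 14.45
tool_pos: [0.4954, 0.0489, 0.295]
tool_rot: [-0.001, 0.998, 0.055, -0.007]
contact_force: [1.7, -0.5, 0.9]
gripper_width: 0.695
```

Request:
{"method": "play_rows", "body": {
  "increments": [
    {"offset": [-40, 0, 0], "twist": 0, "grip": 0.4},
    {"offset": [-80, 0, 0], "twist": 0, "grip": 0.4},
    {"offset": [-40, 0, 0], "twist": 0, "grip": 0.4},
    {"offset": [0, 0, 0], "twist": 0, "grip": 0.4},
    {"offset": [-40, 0, 0], "twist": 0, "grip": 0.4}
  ]
}}

```text
time: 14.87
tool_pos: [0.4793, 0.043, 0.2924]
tool_rot: [-0.001, 0.998, 0.055, -0.008]
contact_force: [-0.3, 0.7, -3.0]
gripper_width: 0.694
```

Request:
{"method": "play_rows", "body": {
  "increments": [
    {"offset": [-40, 0, 0], "twist": 0, "grip": 0.4},
    {"offset": [0, 0, 0], "twist": 0, "grip": 0.4},
    {"offset": [40, 0, 0], "twist": 0, "grip": 0.4},
    {"offset": [40, 0, 0], "twist": 0, "grip": 0.4},
    {"offset": [40, 0, 0], "twist": 0, "grip": 0.4}
  ]
}}

```text
time: 15.28
tool_pos: [0.5075, 0.0481, 0.3023]
tool_rot: [-0.0, 0.998, 0.055, -0.001]
contact_force: [-0.1, -0.3, -0.7]
gripper_width: 0.692
```

```bash
python3 -c "
from h import *
ftavg(10)"
```

```text
M_tool,F mean [ 0.0268 -0.0033 -0.0079  0.0158 -0.3854 -1.6343] sem [0.0054 0.0082 0.0096 0.1248 0.144  0.2169] My [ 0.003  0.007  0.045 -0.032  0.029 -0.017 -0.033 -0.032  0.013 -0.015]
15.78 pos [0.5073 0.0482 0.304 ] yaw 0.1108 w 0.695 F [-0.16 -0.22 -1.2 ] Mtool [ 0.0202 -0.0148 -0.0583] Mw [0.0184 0.0169 0.0583]
```

Request:
{"method": "play_rows", "body": {
  "increments": [
    {"offset": [-40, 0, 0], "twist": 0, "grip": 0.4},
    {"offset": [-80, 0, 0], "twist": 0, "grip": 0.4},
    {"offset": [-80, 0, 0], "twist": 0, "grip": 0.4},
    {"offset": [-80, 0, 0], "twist": 0, "grip": 0.4},
    {"offset": [-80, 0, 0], "twist": 0, "grip": 0.4}
  ]
}}

```text
time: 16.2
tool_pos: [0.428, 0.0393, 0.3045]
tool_rot: [0.0, 0.998, 0.055, 0.001]
contact_force: [0.6, -0.4, -1.2]
gripper_width: 0.699
```

```bash
python3 -c "
from h import *
ftavg(10)"
```

```text
M_tool,F mean [ 0.0076  0.0097  0.006  -0.1116 -0.0036 -1.5662] sem [0.0087 0.0134 0.0047 0.1425 0.1182 0.1395] My [ 0.087 -0.041 -0.005  0.032  0.042 -0.047 -0.024 -0.003  0.064 -0.008]
16.7 pos [0.4281 0.0393 0.3036] yaw 0.1108 w 0.697 F [-0.47  0.06 -1.27] Mtool [-0.0278 -0.008  -0.0179] Mw [-0.0285  0.0048  0.0179]
```

No 0.07 shift in the middle tin either. Putting it back.

Request:
{"method": "play_rows", "body": {
  "increments": [
    {"offset": [30, 0, 0], "twist": 0, "grip": 0.4},
    {"offset": [40, 0, 0], "twist": 0, "grip": 0.4},
    {"offset": [40, 0, 35], "twist": 0, "grip": 0.4},
    {"offset": [40, 0, 65], "twist": 0, "grip": 0.4},
    {"offset": [40, 0, 90], "twist": 0, "grip": 0.4}
  ]
}}

```text
time: 17.12
tool_pos: [0.4675, 0.0438, 0.2121]
tool_rot: [-0.0, 0.998, 0.055, -0.0]
contact_force: [0.5, -0.4, -2.3]
gripper_width: 0.69
```

Request:
{"method": "play_rows", "body": {
  "increments": [
    {"offset": [0, 0, 10], "twist": 0, "grip": 0.4},
    {"offset": [0, 0, 18], "twist": 0, "grip": 0.4},
    {"offset": [0, 0, 24], "twist": 0, "grip": 0.4},
    {"offset": [0, 0, 28], "twist": 0, "grip": 0.4},
    {"offset": [0, 0, 29], "twist": 0, "grip": 0.4}
  ]
}}

```text
time: 17.53
tool_pos: [0.4684, 0.0437, 0.186]
tool_rot: [0.0, 0.998, 0.055, 0.001]
contact_force: [-4.6, -0.2, 4.9]
gripper_width: 0.694
```

Request:
{"method": "play_rows", "body": {
  "increments": [
    {"offset": [0, 0, 1], "twist": 0, "grip": 0.4},
    {"offset": [0, 0, 1], "twist": 0, "grip": 0.4},
    {"offset": [0, 0, 1], "twist": 0, "grip": 0.4}
  ]
}}

```text
time: 17.78
tool_pos: [0.4685, 0.0437, 0.186]
tool_rot: [0.0, 0.998, 0.055, 0.001]
contact_force: [-4.4, -0.6, 5.0]
gripper_width: 0.694
```

```bash
python3 -c "
from h import *
ft()"
```

```text
17.78 pos [0.4685 0.0437 0.186 ] yaw 0.111 w 0.694 F [-4.36 -0.58  4.97] Mtool [ 0.0723 -0.4719 -0.0077] Mw [0.0196 0.477  0.0076]
```

Request:
{"method": "play_rows", "body": {
  "increments": [
    {"offset": [0, 0, 0], "twist": 0, "grip": 0.75},
    {"offset": [0, 0, 0], "twist": 0, "grip": 0.85},
    {"offset": [0, 0, 0], "twist": 0, "grip": 1},
    {"offset": [0, 0, 0], "twist": 0, "grip": 1},
    {"offset": [0, 0, 0], "twist": 0, "grip": 1}
  ]
}}

```text
time: 18.2
tool_pos: [0.4677, 0.0438, 0.1839]
tool_rot: [0.0, 0.998, 0.055, 0.0]
contact_force: [-0.2, 0.4, 0.3]
gripper_width: 0.996
```

Request:
{"method": "play_rows", "body": {
  "increments": [
    {"offset": [0, 0, -20], "twist": 0, "grip": 1},
    {"offset": [0, 0, -55], "twist": 0, "grip": 1},
    {"offset": [0, 0, -95], "twist": 0, "grip": 1},
    {"offset": [0, 0, -125], "twist": 0, "grip": 1},
    {"offset": [0, 0, -125], "twist": 0, "grip": 1}
  ]
}}

```text
time: 18.62
tool_pos: [0.4699, 0.0437, 0.3167]
tool_rot: [0.001, 0.998, 0.055, 0.007]
contact_force: [1.1, 0.7, 0.2]
gripper_width: 0.997
```

```bash
python3 - <<'E'
from h import *
ft(); s,c,im=tinfit("wrist","pics/w5.png",(.467,.045))
print([(W("wrist",d["xyz"],np.array(c["T"])).round(4),d["p"]) for d in manip.tip_of("tin_middle_mid","wrist")[:2]])
print(goto(s,.486,-.279,.308,.15))
E
```

```text
18.62 pos [0.4699 0.0437 0.3167] yaw 0.1109 w 0.997 F [1.11 0.67 0.19] Mtool [-0.0128  0.0197  0.0144] Mw [-0.0103 -0.021  -0.0145]
18.6167 [0.4699 0.0437 0.3167] 0.1109
(np.float64(0.078), 1.57, [0.541, 0.05])
(np.float64(0.071), 0.107, [0.493, 0.077])
(np.float64(0.05), 0.106, [0.51, 0.017])
(np.float64(0.046), -1.555, [0.537, 0.067])
(np.float64(0.045), 0.084, [0.427, 0.009])
(np.float64(0.039), -1.569, [0.451, 0.031])
[(array([0.4668, 0.0439, 0.033 ]), 0.68)]
(array([-19.9, 322.4,   9.2]), -0.039)
```

Request:
{"method": "play_rows", "body": {
  "increments": [
    {"offset": [-2, 38, 0], "twist": 0, "grip": 1},
    {"offset": [-4, 76, 0], "twist": 0, "grip": 1},
    {"offset": [-6, 114, 0], "twist": 0, "grip": 1},
    {"offset": [-8, 150, 0], "twist": 0, "grip": 1},
    {"offset": [-10, 188, 0], "twist": 0, "grip": 1}
  ]
}}

```text
time: 19.13
tool_pos: [0.4775, -0.1454, 0.3062]
tool_rot: [-0.001, 0.998, 0.056, -0.002]
contact_force: [1.4, 0.3, -0.2]
gripper_width: 1.001
```

Request:
{"method": "play_rows", "body": {
  "increments": [
    {"offset": [-2, 38, 0], "twist": 0, "grip": 1},
    {"offset": [-4, 76, 0], "twist": 0, "grip": 1},
    {"offset": [-6, 114, 0], "twist": -0.039, "grip": 1},
    {"offset": [-8, 135, 0], "twist": -0.039, "grip": 1},
    {"offset": [-8, 135, 0], "twist": -0.039, "grip": 1}
  ]
}}

```text
time: 19.55
tool_pos: [0.4846, -0.2826, 0.3063]
tool_rot: [-0.001, 0.997, 0.073, -0.001]
contact_force: [-0.6, 0.3, 1.0]
gripper_width: 1.002
```

Request:
{"method": "play_rows", "body": {
  "increments": [
    {"offset": [0, 0, 0], "twist": 0, "grip": 1},
    {"offset": [0, 0, 0], "twist": 0, "grip": 1}
  ]
}}

```text
time: 19.72
tool_pos: [0.4849, -0.2784, 0.3067]
tool_rot: [-0.001, 0.997, 0.075, -0.001]
contact_force: [-0.0, -0.2, 0.5]
gripper_width: 0.999
```

```bash
python3 - <<'E'
from h import *
ft(); s,c,im=tinfit("wrist","pics/w6.png",(.487,-.279))
print([(W("wrist",d["xyz"],np.array(c["T"])).round(4),d["p"]) for d in manip.tip_of("tin_right_mid","wrist")[:2]])
both=np.hstack([cv2.imread("pics/w5.png")[:400,150:450],im[:400,60:560]]);cv2.imwrite("pics/w56.png",both)
E
```

```text
19.72 pos [ 0.4849 -0.2784  0.3067] yaw 0.1498 w 0.999 F [-0.05 -0.19  0.5 ] Mtool [-0.0377  0.0242 -0.0222] Mw [-0.0336 -0.0296  0.0222]
19.7167 [ 0.4849 -0.2784  0.3067] 0.1498
(np.float64(0.128), 0.156, [0.486, -0.248])
(np.float64(0.061), 0.152, [0.529, -0.304])
(np.float64(0.041), -1.57, [0.437, -0.235])
(np.float64(0.038), -1.568, [0.463, -0.294])
(np.float64(0.038), -1.458, [0.559, -0.279])
[(array([ 0.4912, -0.2785,  0.0319]), 0.78)]
```

View pics/w56.png

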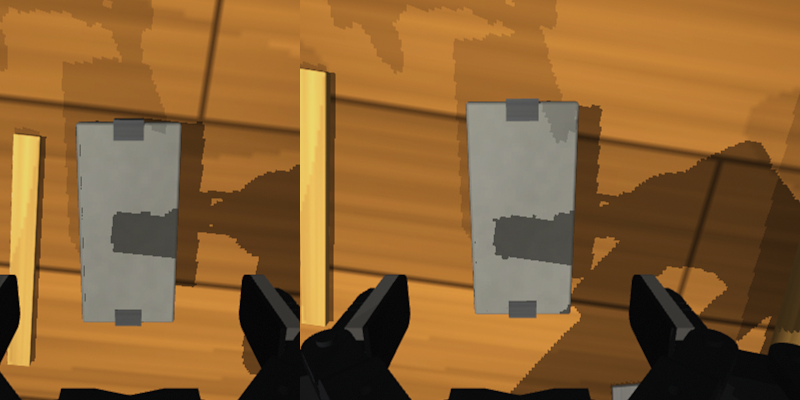

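Middle tin is back flat in the left half. The right tin's lid is at (467–578, 102–315) in the combined picture, about 4 mm ahead of the tool. Grasping it and shaking.

Request:
{"method": "play_rows", "body": {
  "increments": [
    {"offset": [4.5, 1, 35], "twist": -0.003, "grip": 1},
    {"offset": [4.5, 1, 70], "twist": -0.003, "grip": 1},
    {"offset": [4.5, 1, 100], "twist": -0.003, "grip": 1},
    {"offset": [4.5, 1, 119], "twist": -0.003, "grip": 1},
    {"offset": [4.5, 1, 124], "twist": -0.003, "grip": 1}
  ]
}}

```text
time: 20.23
tool_pos: [0.4884, -0.2769, 0.1801]
tool_rot: [-0.003, 0.997, 0.077, -0.003]
contact_force: [0.4, 0.0, -0.3]
gripper_width: 0.997
```

Request:
{"method": "play_rows", "body": {
  "increments": [
    {"offset": [0, 0, 0], "twist": 0, "grip": 1},
    {"offset": [0, 0, 0], "twist": 0, "grip": 0.8},
    {"offset": [0, 0, 0], "twist": 0, "grip": 0.7},
    {"offset": [0, 0, 0], "twist": 0, "grip": 0.6},
    {"offset": [0, 0, 0], "twist": 0, "grip": 0.4}
  ]
}}

```text
time: 20.65
tool_pos: [0.4911, -0.2802, 0.1873]
tool_rot: [0.001, 0.997, 0.076, 0.002]
contact_force: [0.9, -0.1, 3.7]
gripper_width: 0.693
```

Request:
{"method": "play_rows", "body": {
  "increments": [
    {"offset": [0, 0, 0], "twist": 0, "grip": 0.4},
    {"offset": [0, 0, 0], "twist": 0, "grip": 0.4},
    {"offset": [0, 0, 0], "twist": 0, "grip": 0.4},
    {"offset": [0, 0, 0], "twist": 0, "grip": 0.4}
  ]
}}

```text
time: 20.98
tool_pos: [0.4911, -0.2803, 0.1873]
tool_rot: [0.001, 0.997, 0.076, 0.002]
contact_force: [0.7, 1.6, 7.6]
gripper_width: 0.695
```

Request:
{"method": "play_rows", "body": {
  "increments": [
    {"offset": [0, 0, -15], "twist": 0, "grip": 0.4},
    {"offset": [0, 0, -50], "twist": 0, "grip": 0.4},
    {"offset": [0, 0, -90], "twist": 0, "grip": 0.4},
    {"offset": [0, 0, -120], "twist": 0, "grip": 0.4},
    {"offset": [0, 0, -120], "twist": 0, "grip": 0.4}
  ]
}}

```text
time: 21.4
tool_pos: [0.4919, -0.281, 0.3135]
tool_rot: [0.005, 0.997, 0.076, 0.005]
contact_force: [0.6, -0.8, -0.3]
gripper_width: 0.693
```

```bash
python3 -c "
from h import *
ft()"
```

```text
21.4 pos [ 0.4919 -0.281   0.3135] yaw 0.1529 w 0.693 F [ 0.62 -0.78 -0.27] Mtool [-0.026   0.0115 -0.015 ] Mw [-0.0241 -0.0152  0.0148]
```

Request:
{"method": "play_rows", "body": {
  "increments": [
    {"offset": [40, 0, 0], "twist": 0, "grip": 0.4},
    {"offset": [0, 0, 0], "twist": 0, "grip": 0.4},
    {"offset": [-40, 0, 0], "twist": 0, "grip": 0.4},
    {"offset": [0, 0, 0], "twist": 0, "grip": 0.4},
    {"offset": [40, 0, 0], "twist": 0, "grip": 0.4}
  ]
}}

```text
time: 21.82
tool_pos: [0.5242, -0.2729, 0.2996]
tool_rot: [-0.003, 0.997, 0.073, -0.004]
contact_force: [0.7, -0.7, -0.3]
gripper_width: 0.696
```

Request:
{"method": "play_rows", "body": {
  "increments": [
    {"offset": [-40, 0, 0], "twist": 0, "grip": 0.4},
    {"offset": [-80, 0, 0], "twist": 0, "grip": 0.4},
    {"offset": [-40, 0, 0], "twist": 0, "grip": 0.4},
    {"offset": [0, 0, 0], "twist": 0, "grip": 0.4},
    {"offset": [-40, 0, 0], "twist": 0, "grip": 0.4}
  ]
}}

```text
time: 22.23
tool_pos: [0.4979, -0.2791, 0.2983]
tool_rot: [-0.003, 0.997, 0.08, -0.0]
contact_force: [-3.2, -1.4, -1.6]
gripper_width: 0.698
```

Request:
{"method": "play_rows", "body": {
  "increments": [
    {"offset": [-40, 0, 0], "twist": 0, "grip": 0.4},
    {"offset": [0, 0, 0], "twist": 0, "grip": 0.4},
    {"offset": [40, 0, 0], "twist": 0, "grip": 0.4},
    {"offset": [40, 0, 0], "twist": 0, "grip": 0.4},
    {"offset": [40, 0, 0], "twist": 0, "grip": 0.4}
  ]
}}

```text
time: 22.65
tool_pos: [0.5301, -0.2731, 0.3035]
tool_rot: [-0.0, 0.997, 0.077, -0.001]
contact_force: [-0.5, -1.0, -1.8]
gripper_width: 0.698
```

```bash
python3 -c "
from h import *
ftavg(10)"
```

```text
M_tool,F mean [-0.0133  0.0238  0.0244  0.1769 -0.0968 -1.4866] sem [0.0083 0.0083 0.0097 0.1249 0.1064 0.1546] My [-0.025  0.038  0.038  0.004  0.048  0.011  0.006  0.005  0.06   0.054]
23.15 pos [ 0.5293 -0.2736  0.3049] yaw 0.1525 w 0.695 F [ 0.6   0.48 -1.25] Mtool [0.0143 0.0537 0.0508] Mw [ 0.0223 -0.0509 -0.0508]
```

Request:
{"method": "play_rows", "body": {
  "increments": [
    {"offset": [-40, 0, 0], "twist": 0, "grip": 0.4},
    {"offset": [-80, 0, 0], "twist": 0, "grip": 0.4},
    {"offset": [-80, 0, 0], "twist": 0, "grip": 0.4},
    {"offset": [-80, 0, 0], "twist": 0, "grip": 0.4},
    {"offset": [-80, 0, 0], "twist": 0, "grip": 0.4}
  ]
}}

```text
time: 23.57
tool_pos: [0.4505, -0.2859, 0.3053]
tool_rot: [0.0, 0.997, 0.076, 0.001]
contact_force: [0.4, -1.0, -1.2]
gripper_width: 0.699
```

```bash
python3 -c "
from h import *
ftavg(10)"
```

```text
M_tool,F mean [-0.0204  0.0093 -0.0098 -0.0389  0.353  -1.652 ] sem [0.0052 0.0096 0.0108 0.1487 0.1493 0.0977] My [ 0.059 -0.033 -0.005  0.003  0.012 -0.024 -0.007  0.05   0.046 -0.009]
24.07 pos [ 0.4507 -0.2856  0.3047] yaw 0.1532 w 0.693 F [-0.14  0.66 -1.69] Mtool [ 0.0029 -0.0087  0.0085] Mw [ 0.0016  0.009  -0.0085]
```

The first readings don't settle it. After a bouncing stop a free ball can rest anywhere, so a null result isn't proof. I'll use a cleaner test: start abruptly, then brake gently for 1.6 s, which pins the ball at the leading end. I'll do it both ways, raised for clearance.

Request:
{"method": "play_rows", "body": {
  "increments": [
    {"offset": [0, 0, -30], "twist": 0, "grip": 0.4},
    {"offset": [0, 0, -65], "twist": 0, "grip": 0.4},
    {"offset": [0, 0, -80], "twist": 0, "grip": 0.4},
    {"offset": [0, 0, -80], "twist": 0, "grip": 0.4}
  ]
}}

```text
time: 24.4
tool_pos: [0.4514, -0.2864, 0.3903]
tool_rot: [0.003, 0.997, 0.076, 0.003]
contact_force: [0.1, 0.4, -2.3]
gripper_width: 0.692
```

Request:
{"method": "play_rows", "body": {
  "increments": [
    {"offset": [37, 0, 0], "twist": 0, "grip": 0.4},
    {"offset": [72, 0, 0], "twist": 0, "grip": 0.4},
    {"offset": [105, 0, 0], "twist": 0, "grip": 0.4},
    {"offset": [136, 0, 0], "twist": 0, "grip": 0.4},
    {"offset": [165, 0, 0], "twist": 0, "grip": 0.4}
  ]
}}

```text
time: 24.82
tool_pos: [0.6149, -0.2598, 0.382]
tool_rot: [-0.001, 0.997, 0.077, -0.001]
contact_force: [0.1, -0.2, -1.0]
gripper_width: 0.693
```

Request:
{"method": "play_rows", "body": {
  "increments": [
    {"offset": [27, 0, 0], "twist": 0, "grip": 0.4},
    {"offset": [52, 0, 0], "twist": 0, "grip": 0.4},
    {"offset": [75, 0, 0], "twist": 0, "grip": 0.4},
    {"offset": [96, 0, 0], "twist": 0, "grip": 0.4},
    {"offset": [115, 0, 0], "twist": 0, "grip": 0.4}
  ]
}}

```text
time: 25.23
tool_pos: [0.7283, -0.2425, 0.3815]
tool_rot: [-0.001, 0.997, 0.077, -0.002]
contact_force: [0.2, -0.8, -2.0]
gripper_width: 0.698
```

Request:
{"method": "play_rows", "body": {
  "increments": [
    {"offset": [17, 0, 0], "twist": 0, "grip": 0.4},
    {"offset": [32, 0, 0], "twist": 0, "grip": 0.4},
    {"offset": [45, 0, 0], "twist": 0, "grip": 0.4},
    {"offset": [56, 0, 0], "twist": 0, "grip": 0.4},
    {"offset": [65, 0, 0], "twist": 0, "grip": 0.4}
  ]
}}

```text
time: 25.65
tool_pos: [0.7921, -0.2327, 0.3812]
tool_rot: [-0.001, 0.997, 0.077, -0.002]
contact_force: [0.4, 0.1, -1.0]
gripper_width: 0.694
```

Request:
{"method": "play_rows", "body": {
  "increments": [
    {"offset": [7, 0, 0], "twist": 0, "grip": 0.4},
    {"offset": [12, 0, 0], "twist": 0, "grip": 0.4},
    {"offset": [15, 0, 0], "twist": 0, "grip": 0.4},
    {"offset": [16, 0, 0], "twist": 0, "grip": 0.4},
    {"offset": [16, 0, 0], "twist": 0, "grip": 0.4}
  ]
}}

```text
time: 26.07
tool_pos: [0.8072, -0.2308, 0.3843]
tool_rot: [-0.0, 0.997, 0.076, -0.0]
contact_force: [-0.2, 0.1, -2.1]
gripper_width: 0.698
```

```bash
python3 -c "
from h import *
ftavg(10)"
```

```text
M_tool,F mean [ 1.1000e-03  2.7700e-02 -1.6000e-03 -4.1700e-02 -3.0880e-01 -1.7949e+00] sem [0.0105 0.0114 0.0152 0.1403 0.1245 0.1871] My [ 0.017  0.041  0.048 -0.023  0.052  0.043  0.104 -0.015 -0.005  0.014]
26.57 pos [ 0.8072 -0.2307  0.3848] yaw 0.1527 w 0.694 F [-0.87 -0.26 -1.87] Mtool [ 0.0554  0.0144 -0.0235] Mw [ 0.0569 -0.0058  0.0235]
```

Request:
{"method": "play_rows", "body": {
  "increments": [
    {"offset": [-37, 0, 0], "twist": 0, "grip": 0.4},
    {"offset": [-72, 0, 0], "twist": 0, "grip": 0.4},
    {"offset": [-105, 0, 0], "twist": 0, "grip": 0.4},
    {"offset": [-136, 0, 0], "twist": 0, "grip": 0.4},
    {"offset": [-165, 0, 0], "twist": 0, "grip": 0.4}
  ]
}}

```text
time: 26.98
tool_pos: [0.6425, -0.2559, 0.3848]
tool_rot: [0.0, 0.997, 0.076, -0.0]
contact_force: [0.2, -0.3, -1.4]
gripper_width: 0.697
```

Request:
{"method": "play_rows", "body": {
  "increments": [
    {"offset": [-27, 0, 0], "twist": 0, "grip": 0.4},
    {"offset": [-52, 0, 0], "twist": 0, "grip": 0.4},
    {"offset": [-75, 0, 0], "twist": 0, "grip": 0.4},
    {"offset": [-96, 0, 0], "twist": 0, "grip": 0.4},
    {"offset": [-115, 0, 0], "twist": 0, "grip": 0.4}
  ]
}}

```text
time: 27.4
tool_pos: [0.5291, -0.2734, 0.385]
tool_rot: [0.0, 0.997, 0.076, 0.0]
contact_force: [0.2, 0.3, -2.2]
gripper_width: 0.694
```

Request:
{"method": "play_rows", "body": {
  "increments": [
    {"offset": [-17, 0, 0], "twist": 0, "grip": 0.4},
    {"offset": [-32, 0, 0], "twist": 0, "grip": 0.4},
    {"offset": [-45, 0, 0], "twist": 0, "grip": 0.4},
    {"offset": [-56, 0, 0], "twist": 0, "grip": 0.4},
    {"offset": [-65, 0, 0], "twist": 0, "grip": 0.4}
  ]
}}

```text
time: 27.82
tool_pos: [0.4654, -0.2833, 0.3849]
tool_rot: [0.0, 0.997, 0.076, 0.0]
contact_force: [0.4, -0.5, -0.6]
gripper_width: 0.696
```

Request:
{"method": "play_rows", "body": {
  "increments": [
    {"offset": [-7, 0, 0], "twist": 0, "grip": 0.4},
    {"offset": [-12, 0, 0], "twist": 0, "grip": 0.4},
    {"offset": [-15, 0, 0], "twist": 0, "grip": 0.4},
    {"offset": [-16, 0, 0], "twist": 0, "grip": 0.4},
    {"offset": [-16, 0, 0], "twist": 0, "grip": 0.4}
  ]
}}

```text
time: 28.23
tool_pos: [0.4505, -0.2857, 0.3847]
tool_rot: [-0.0, 0.997, 0.076, 0.0]
contact_force: [-0.2, -0.5, -1.8]
gripper_width: 0.695
```

```bash
python3 -c "
from h import *
ftavg(10)"
```

```text
M_tool,F mean [ 0.0028 -0.0418  0.0037 -0.2265 -0.0068 -1.5433] sem [0.0049 0.0108 0.0066 0.1438 0.1931 0.0576] My [-0.078 -0.049 -0.004 -0.004 -0.002 -0.064 -0.069  0.001 -0.053 -0.094]
28.73 pos [ 0.4506 -0.2856  0.3847] yaw 0.153 w 0.698 F [ 0.1  -1.02 -1.66] Mtool [-0.0011 -0.0938  0.0067] Mw [-0.0154  0.0925 -0.0067]
```

Moment +0.028 after the forward run and −0.042 after the backward run. The 0.070 difference is exactly the ball's signature. One repeat forward to confirm.

Request:
{"method": "play_rows", "body": {
  "increments": [
    {"offset": [37, 0, 0], "twist": 0, "grip": 0.4},
    {"offset": [72, 0, 0], "twist": 0, "grip": 0.4},
    {"offset": [105, 0, 0], "twist": 0, "grip": 0.4},
    {"offset": [136, 0, 0], "twist": 0, "grip": 0.4},
    {"offset": [165, 0, 0], "twist": 0, "grip": 0.4}
  ]
}}

```text
time: 29.15
tool_pos: [0.6153, -0.26, 0.3845]
tool_rot: [-0.0, 0.997, 0.076, 0.0]
contact_force: [-0.4, -0.3, -1.0]
gripper_width: 0.694
```

Request:
{"method": "play_rows", "body": {
  "increments": [
    {"offset": [27, 0, 0], "twist": 0, "grip": 0.4},
    {"offset": [52, 0, 0], "twist": 0, "grip": 0.4},
    {"offset": [75, 0, 0], "twist": 0, "grip": 0.4},
    {"offset": [96, 0, 0], "twist": 0, "grip": 0.4},
    {"offset": [115, 0, 0], "twist": 0, "grip": 0.4}
  ]
}}

```text
time: 29.57
tool_pos: [0.7286, -0.2426, 0.3841]
tool_rot: [-0.0, 0.997, 0.077, -0.0]
contact_force: [1.1, -0.1, -1.0]
gripper_width: 0.691
```

Request:
{"method": "play_rows", "body": {
  "increments": [
    {"offset": [17, 0, 0], "twist": 0, "grip": 0.4},
    {"offset": [32, 0, 0], "twist": 0, "grip": 0.4},
    {"offset": [45, 0, 0], "twist": 0, "grip": 0.4},
    {"offset": [56, 0, 0], "twist": 0, "grip": 0.4},
    {"offset": [65, 0, 0], "twist": 0, "grip": 0.4}
  ]
}}

```text
time: 29.98
tool_pos: [0.7924, -0.2328, 0.3839]
tool_rot: [-0.0, 0.997, 0.077, -0.0]
contact_force: [0.2, 0.1, -0.5]
gripper_width: 0.694
```

Request:
{"method": "play_rows", "body": {
  "increments": [
    {"offset": [7, 0, 0], "twist": 0, "grip": 0.4},
    {"offset": [12, 0, 0], "twist": 0, "grip": 0.4},
    {"offset": [15, 0, 0], "twist": 0, "grip": 0.4},
    {"offset": [16, 0, 0], "twist": 0, "grip": 0.4},
    {"offset": [16, 0, 0], "twist": 0, "grip": 0.4}
  ]
}}

```text
time: 30.4
tool_pos: [0.8073, -0.2308, 0.3846]
tool_rot: [-0.0, 0.997, 0.076, -0.0]
contact_force: [-0.1, 0.0, -1.8]
gripper_width: 0.696
```

```bash
python3 -c "
from h import *
ftavg(14)
s=manip.state();print(goto(s,.684,.105,.183+.046+.1,.153))"
```

```text
M_tool,F mean [ 0.0151  0.019  -0.0069  0.0362  0.1888 -1.9102] sem [0.0074 0.0083 0.0092 0.1178 0.1131 0.1089] My [ 0.004  0.002  0.008 -0.033  0.029  0.036  0.046 -0.048  0.039  0.008
  0.036  0.035  0.076  0.029]
31.1 pos [ 0.8073 -0.2307  0.3847] yaw 0.1528 w 0.692 F [ 0.2   0.22 -2.17] Mtool [ 0.0053  0.0286 -0.0534] Mw [ 0.0096 -0.0274  0.0534]
(array([ -70.7, -350.5,   55.7]), -0.0)
```

Request:
{"method": "play_rows", "body": {
  "increments": [
    {"offset": [-37, 0, 0], "twist": 0, "grip": 0.4},
    {"offset": [-72, 0, 0], "twist": 0, "grip": 0.4},
    {"offset": [-105, 0, 0], "twist": 0, "grip": 0.4},
    {"offset": [-136, 0, 0], "twist": 0, "grip": 0.4},
    {"offset": [-165, 0, 0], "twist": 0, "grip": 0.4}
  ]
}}

```text
time: 31.52
tool_pos: [0.6425, -0.2559, 0.3848]
tool_rot: [0.0, 0.997, 0.076, -0.0]
contact_force: [-0.5, 0.0, -0.9]
gripper_width: 0.697
```

Request:
{"method": "play_rows", "body": {
  "increments": [
    {"offset": [-27, 0, 0], "twist": 0, "grip": 0.4},
    {"offset": [-52, 0, 0], "twist": 0, "grip": 0.4},
    {"offset": [-75, 0, 0], "twist": 0, "grip": 0.4},
    {"offset": [-96, 0, 0], "twist": 0, "grip": 0.4},
    {"offset": [-115, 0, 0], "twist": 0, "grip": 0.4}
  ]
}}

```text
time: 31.93
tool_pos: [0.5292, -0.2734, 0.385]
tool_rot: [0.0, 0.997, 0.076, 0.0]
contact_force: [-0.2, -0.4, -1.0]
gripper_width: 0.689
```

Request:
{"method": "play_rows", "body": {
  "increments": [
    {"offset": [-17, 0, 0], "twist": 0, "grip": 0.4},
    {"offset": [-32, 0, 0], "twist": 0, "grip": 0.4},
    {"offset": [-45, 0, 0], "twist": 0, "grip": 0.4},
    {"offset": [-56, 0, 0], "twist": 0, "grip": 0.4},
    {"offset": [-65, 0, 0], "twist": 0, "grip": 0.4}
  ]
}}

```text
time: 32.35
tool_pos: [0.4654, -0.2833, 0.3849]
tool_rot: [0.0, 0.997, 0.076, 0.0]
contact_force: [-0.6, 0.6, -1.2]
gripper_width: 0.696
```

Request:
{"method": "play_rows", "body": {
  "increments": [
    {"offset": [-7, 0, 0], "twist": 0, "grip": 0.4},
    {"offset": [-12, 0, 0], "twist": 0, "grip": 0.4},
    {"offset": [-15, 0, 0], "twist": 0, "grip": 0.4},
    {"offset": [-16, 0, 0], "twist": 0, "grip": 0.4},
    {"offset": [-16, 0, 0], "twist": 0, "grip": 0.4}
  ]
}}

```text
time: 32.77
tool_pos: [0.4505, -0.2857, 0.3848]
tool_rot: [0.0, 0.997, 0.076, 0.0]
contact_force: [0.3, -0.5, -1.9]
gripper_width: 0.694
```

```bash
python3 -c "
from h import *
ftavg(14)
s=manip.state();print(goto(s,.684,.105,.183+.046+.1,.153))"
```

```text
M_tool,F mean [ 2.000e-04 -2.550e-02  1.940e-02 -1.544e-01  3.910e-02 -1.659e+00] sem [0.01   0.0085 0.005  0.103  0.1356 0.1359] My [-0.009 -0.008  0.016 -0.052 -0.016 -0.018 -0.005 -0.035 -0.062 -0.036
 -0.013 -0.041 -0.103  0.025]
33.47 pos [ 0.4505 -0.2857  0.3847] yaw 0.1528 w 0.694 F [-0.94  0.43 -2.  ] Mtool [0.0242 0.0247 0.0156] Mw [ 0.0276 -0.0207 -0.0156]
(array([ 290.3, -350.6,   55.7]), -0.0)
```

Repeat readings give forward +0.019 and backward −0.026, so the ball is in the right tin. Carrying it to the wheel.

Request:
{"method": "play_rows", "body": {
  "increments": [
    {"offset": [20, -24, 0], "twist": 0, "grip": 0.4},
    {"offset": [42, -51, 0], "twist": 0, "grip": 0.4},
    {"offset": [64, -78, 0], "twist": 0, "grip": 0.4},
    {"offset": [86, -105, 0], "twist": 0, "grip": 0.4},
    {"offset": [108, -132, 0], "twist": 0, "grip": 0.4}
  ]
}}

```text
time: 33.88
tool_pos: [0.5377, -0.1373, 0.3849]
tool_rot: [0.0, 0.997, 0.076, 0.0]
contact_force: [1.1, -0.4, -1.7]
gripper_width: 0.694
```

Request:
{"method": "play_rows", "body": {
  "increments": [
    {"offset": [22, -27, 0], "twist": 0, "grip": 0.4},
    {"offset": [44, -54, 0], "twist": 0, "grip": 0.4},
    {"offset": [66, -80, 0], "twist": 0, "grip": 0.4},
    {"offset": [88, -106, 0], "twist": 0, "grip": 0.4},
    {"offset": [108, -130, 0], "twist": 0, "grip": 0.4}
  ]
}}

```text
time: 34.3
tool_pos: [0.6248, 0.0081, 0.3847]
tool_rot: [-0.0, 0.997, 0.077, 0.0]
contact_force: [0.1, -0.1, -1.0]
gripper_width: 0.693
```

Request:
{"method": "play_rows", "body": {
  "increments": [
    {"offset": [18, -22, 0], "twist": 0, "grip": 0.4},
    {"offset": [36, -43, 0], "twist": 0, "grip": 0.4},
    {"offset": [52, -62, 0], "twist": 0, "grip": 0.4},
    {"offset": [64, -77, 0], "twist": 0, "grip": 0.4},
    {"offset": [71, -85, 0], "twist": 0, "grip": 0.4}
  ]
}}

```text
time: 34.72
tool_pos: [0.682, 0.103, 0.3843]
tool_rot: [-0.0, 0.997, 0.077, -0.0]
contact_force: [-0.2, -0.2, -2.6]
gripper_width: 0.697
```

Request:
{"method": "play_rows", "body": {
  "increments": [
    {"offset": [3, -3, 10], "twist": 0, "grip": 0.4},
    {"offset": [3, -3, 25], "twist": 0, "grip": 0.4},
    {"offset": [3, -3, 42], "twist": 0, "grip": 0.4},
    {"offset": [3, -3, 55], "twist": 0, "grip": 0.4},
    {"offset": [3, -3, 62], "twist": 0, "grip": 0.4}
  ]
}}

```text
time: 35.13
tool_pos: [0.6826, 0.1033, 0.3183]
tool_rot: [0.0, 0.997, 0.076, -0.003]
contact_force: [-0.6, 0.7, -2.2]
gripper_width: 0.696
```

Request:
{"method": "play_rows", "body": {
  "increments": [
    {"offset": [0, 0, 0], "twist": 0, "grip": 0.4},
    {"offset": [0, 0, 0], "twist": 0, "grip": 0.4},
    {"offset": [0, 0, 0], "twist": 0, "grip": 0.4},
    {"offset": [0, 0, 0], "twist": 0, "grip": 0.4},
    {"offset": [0, 0, 0], "twist": 0, "grip": 0.4}
  ]
}}

```text
time: 35.55
tool_pos: [0.6842, 0.1043, 0.3242]
tool_rot: [0.0, 0.997, 0.076, 0.001]
contact_force: [-0.1, 0.3, -1.5]
gripper_width: 0.694
```

```bash
python3 - <<'E'
from h import *
ft(); 
for c in ["side","top"]:
    im=manip.grab_frame(c); cv2.imwrite(f"pics/{c}9.png",im)
    for n in ["tin_left_mid","tin_middle_mid","tin_right_mid","wheel_top","slat1_mid","slat2_mid","bowl","bell"]:
        r=manip.tip_of(n,c);print(c,n,[(W(c,d["xyz"]).round(3).tolist(),round(d["p"],2)) for d in r[:2]])
a=cv2.resize(cv2.imread("pics/top9.png")[60:340,100:500],None,fx=1,fy=1); b=cv2.imread("pics/side9.png")[60:340,100:500]
cv2.imwrite("pics/fin.png",np.hstack([a,b]))
E
```

```text
35.55 pos [0.6842 0.1043 0.3242] yaw 0.1527 w 0.694 F [-0.11  0.28 -1.48] Mtool [-0.0491 -0.0292 -0.0039] Mw [-0.053   0.0214  0.0037]
side tin_left_mid [([0.446, 0.27, 0.035], 0.94)]
side tin_middle_mid [([0.466, 0.045, 0.029], 0.87)]
side tin_right_mid [([0.679, 0.101, 0.168], 0.87)]
side wheel_top [([0.681, 0.1, 0.045], 0.8)]
side slat1_mid [([0.413, 0.125, 0.004], 0.59)]
side slat2_mid [([0.454, -0.122, 0.005], 0.73)]
side bowl []
side bell [([0.719, -0.375, 0.0], 0.69)]
top tin_left_mid [([0.446, 0.273, 0.024], 0.58)]
top tin_middle_mid [([0.464, 0.047, 0.031], 0.64), ([0.452, -0.124, 0.005], 0.4)]
top tin_right_mid [([0.719, -0.371, -0.002], 0.2)]
top wheel_top [([0.68, 0.105, 0.045], 0.86)]
top slat1_mid []
top slat2_mid [([0.452, -0.124, 0.001], 0.7), ([0.719, -0.368, -0.004], 0.66)]
top bowl [([0.628, 0.36, -0.001], 0.95)]
top bell [([0.718, -0.369, -0.003], 0.91), ([0.682, 0.104, 0.047], 0.61)]
```

View pics/fin.png

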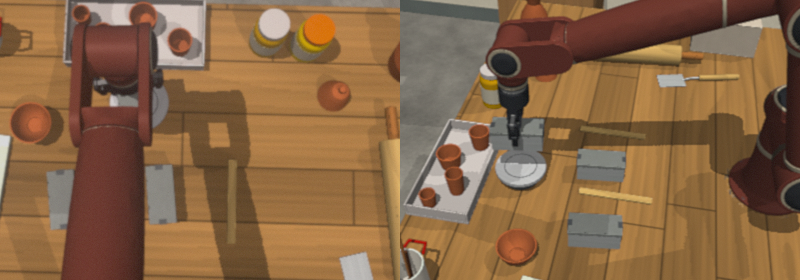

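The right tin is held level over the wheel, at about (515,133) in the side view on the right half. Both other tins, the slats, the bowl and the bell are where they were. Handing in.

```bash
python3 -c "
from h import *
print(manip.job_done()); ft()"
```

```text
the job is handed in; nothing more can be done
None
the job is handed in; nothing more can be done
```

I lifted, shook and put back the left and middle tins, then lifted and shook the right tin. I concluded it is the one that rattles. The job is handed in with it held level over the banding wheel, at 35.6 s on the robot's clock.

**Which tin:** the brisk shake and stop gave no clear moment shift in any of the three tins. For the right tin I added longer runs with a sharp start and gentle braking. Its moment read +0.028 and +0.019 N m after forward runs, and −0.042 and −0.026 N m after backward runs. That is a shift of about 0.055 ± 0.010 N m, against 0.07 expected. I did not repeat these runs on the left and middle tins, so ruling them out rests on the plain shakes (shifts of 0.005 and 0.013 N m, each ± about 0.015).

**Sign of the shift:** it fits the ball staying at the trailing end rather than running forward under braking, which is the opposite of what I planned for.

**Last checks:**
- **Held tin:** its middle is about 0.168 m up, so the underside is roughly 92 mm above the wheel. It is within about 3 mm of the wheel's centre and level, and the gripper opening is steady.
- **Other tins:** the left and middle tins are flat and within about 2–3 mm of where they stood.
- **Bystanders:** slats, bowl and bell are unchanged within the measuring noise. Each camera missed one in the last look (side the bowl, top the first slat), but the other camera found it in place.
- **Network errors:** the top camera did not find the held tin (arm in the way) and gave a low-confidence false match on the bell. At the start the side camera also mistook the right tin for the wheel. I disregarded both.

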